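# Start the flange nut that fastens the peg ring

## Task

Fasten the steel peg ring to the ledge: set the big flange nut, flange down, on the stud in the ring's hub, back it off (anticlockwise from above) under light pressure until you feel it drop into the thread, then turn it clockwise until its flange is fully down on the hub. Never force it, leave the jug, funnel, dosing ball and organiser drawer as they are, and let go of the nut.

Things in the scene. Friction and masses are not known exactly. Their poses are not given: they have to be found in the camera images.
- nut: loose grey plastic flange nut, about 80 g, open both ends, lying flange down. Origin: centre of its underside; z up its axis. Round flange 64 mm across, 4 mm thick; above it a hexagon 46 mm across flats, from 4 to 34 mm above the underside (grip two opposite flats, fingertips above the flange). The flats face its x axis and every 60 degrees from it. Bore 37 mm.
- nut_lugs (a point): point on the nut's axis 18 mm above its underside, level with its four inner thread lugs, which stand on the nut's +x, +y, -x and -y axes: 4 mm thick (undersides 16 mm above the nut's underside), 5 mm (about 20 degrees) wide, reaching in to 13 mm from the axis.
- peg_ring: fixed steel peg ring flat on the ledge, origin on the ledge under the stud, z up: round hub plate 92 mm across, 8 mm thick; bar ring 178 mm across with six short outward pegs; nothing above 16 mm but the stud. The stud is fixed in the hub; how its thread is turned about the axis differs each time and is not given by this pose.
- stud_tip (a point): top of the stud, on its axis, 45 mm above the hub plate. Core 22 mm across, topped by a cone from 33 to 45 mm above the plate, 10 mm across at the tip. Thread 34 mm across, right-hand, four-start, very coarse (lead 25 mm a turn), with about 2 mm play all ways.
- thread (a point): point on the stud's axis 26 mm above the hub plate, level with the thread's top, where every 90 degrees, going anticlockwise from above, come: an upright stop 9 degrees wide, its top 31 mm above the plate; a land 38 degrees long rising from 24 to 27 mm; an open gap 43 degrees wide up to the next stop. The nut set on it rests on lands (underside 8 to 12 mm above plate) or stops (15 mm).
- seat (a point): point on the stud's axis on the hub plate's top, 8 mm above the ledge: the nut's underside centre ends here. On the lands, clockwise turning jams on the stops; anticlockwise, within 80 degrees, the nut drops about 8 mm into the gaps (underside 2 to 4 mm above the plate) and a stop blocks it. Then 35 to 55 degrees clockwise brings the flange down on the plate; some 15 degrees on is a dead stop.
- jug: closed lavender detergent jug, 75 x 125 x 222 mm, standing; origin at the centre of its underside. Leave alone.
- funnel: hard blue funnel standing mouth down, 100 mm across, 95 mm high; origin at the centre of its underside. Leave alone.
- dosing_ball: white plastic dosing ball, open on top, 76 mm across, 58 mm high; origin at the centre of its underside. Leave alone.
- organiser_drawer0 (a joint): drawer of the clear acrylic organiser (150 x 220 x 100 mm) on the far side: 0 shut, grows in m as it opens. Leave shut.
Things that resemble listed ones, but are neither listed nor needed, are in the scene too. Several things have the shape of the nut; the one meant has the colours described above.

How it is judged:
By the outcome, as a careful person would: the job done as asked, in the order asked, and still so for the second after the job is handed in, with the robot touching nothing.
It also fails if it takes over 64 s, if anything falls off the work surface, if the arm or the gripper's body presses on something with over 40 N, if the wrist force passes 120 N, or if a joint passes its speed limit or range.

## Robot

A 6-joint arm with a two-finger parallel gripper is mounted at the origin on the work surface. World frame = base frame: x ahead of the robot, y to its left, z up, the work surface at z = 0. Lengths are in mm, angles in rad, forces in N, time in s.
With the tool pointing down it reaches from about 425 to 950 mm from the base axis. Payload 14.7 kg.
Tool frame: the origin (TCP) lies at the very end of the fingers, on their centre line; the grasp point (between the pads) lies ctrl.hold_point_z behind it (ctrl.hold_point_z is the distance from the TCP to the grasp point, in mm); z points along the fingers, y is the line along which they close (so a half turn about z gives the same grasp; the last joint's range is limited). The gripper opens to 85 mm and grips with 20 to 120 N. Pads are 22 mm wide; open, the fingers measure 114 mm over their backs; the gripper's body (76 mm by 85 mm) begins 54 mm behind the grasp point. The pads swing forward as they close: fully open they stand 13 mm farther back than shut.
Start: joints at [-1.351, 0.48, 1.596, -0, 1.065, -0.047], TCP at [171.387, -626.992, 231.297] pointing down, gripper open.
Joint ranges: [-2.75, 2.75], [-0.82, 2.05], [0.23, 2.67], [-1.56, 4.7], [0.09, 2.69], [-2.92, 2.92]. Speed limits (rad/s): [1.89, 1.89, 2.39, 3.01, 3.01, 3.01].

## Interface

Orientations are given as a rotation vector (axis times angle).
In Python, from cell import ctrl gives the robot as it stands.
- The arm moves only by the tool servo_tool, never from a script. Its argument "targets" is a list of rows, each an object with "delta_pos": the shift along the tool's x, y, z in units of 60 mm (1.0 is 60 mm), a list of three; "rotation": the turn, a rotation vector about the tool's x, y, z in units of 6 degrees (1.0 is 6 degrees), a list of three; "claw": the finger opening in mm, from 0 to 85.4. A call has 1 to 20 rows; each row is the pose to reach, as a shift and turn from the pose commanded when the call began, along the tool's axes at that moment; what a row does not reach only later rows make up. A row lasts 1/8 s, in which the tool goes at most 62.5 mm and 10.7 degrees, less where a joint would pass 70% of its speed; a pose out of reach is approached as far as the arm can. A call with a gripper value outside its range is refused whole. The fingers move at their own pace and stop on an object; "force" is the grip in N (left out, the last holds). Time passes only in rows, so rows that repeat a pose let the fingers close. It gives the time, the measured TCP pose, the force, the opening and the grip force at its end, in the units of the state.
- ctrl.sense(): the state, without advancing time (a new reading comes with each control period).
- ctrl.capture(name): name is "scene" or "side" or "wrist"; returns a dict with "color" (400x640x3 uint8, red, green, blue), "intrinsics" (3x3 intrinsics, pixels), "rvec" (rotation vector, rad) and "tvec" (3), from world to camera coordinates, as OpenCV has them; the wrist camera has in their place "mount" (4x4, takes a point from camera to tool coordinates, whose origin is the TCP and whose axes are the flange's). Camera axes: x right, y down, z forward; pixel columns grow to the right and rows downward; lengths in mm; the calibration is good to about 2 mm. The wrist camera is an equidistant fisheye: a pixel r from the principal point sees the ray r / f radians off the axis. A picture is of the moment at which its call begins: read the wrist's pose just before it. There is no depth.
- ctrl.hand_in(): hands the job in; it is judged then, once.
The state is a dict: "time_s": time; "qpos": joint angles; "qvel": joint speeds; "joint_efforts": joint torques, N m; "tcp_pos": TCP position; "tool_rot": TCP orientation; "ft_force": force on the tool from outside, world axes, zero at the start; "ft_torque": the same for the moment, N m; "opening": finger opening in mm; "gripper_force": force on a finger pad.
Only numpy, scipy, OpenCV 4.12 (cv2) and the standard library are available. Lean on these libraries where they do the work, as an engineer would, in place of code of your own. Each camera call takes 0.05 s, during which the arm holds its last target. There are 200 camera calls.

## Working session

There is one attempt and no reset: what is moved stays moved. The work goes in short steps, Python scripts to look and compute and a tool call to move; the robot and the scene stay as the last step left them, time stands still between calls to the robot, and variables do not carry over. Pictures are saved under pics/ and viewed, at most 10 in all, crops included, and the job is handed in when it is done.

Besides the shell and the picture viewer there is one more tool, called after ">>>" as a command line: name --argument value ..., lists and objects as JSON in quotes. servo_tool: Moves the arm, as the interface text tells. Its arguments: {"type":"object","properties":{"targets":{"type":"array"},"force":{"type":"number"}},"required":["targets"]}

```bash
mkdir -p pics
cat > h.py <<'E'
import numpy as np,cv2
from cell import ctrl
def cap(n):
    s=ctrl.sense(); c=ctrl.capture(n); return s,c
def ray(c,uv,s=None):
    K=np.array(c['intrinsics']);u,v=uv
    if 'mount' in c:
        x=(u-K[0,2])/K[0,0];y=(v-K[1,2])/K[1,1];t=np.hypot(x,y)
        d=np.array([x*np.sin(t)/max(t,1e-9),y*np.sin(t)/max(t,1e-9),np.cos(t)])
        M=np.array(c['mount']);R=cv2.Rodrigues(np.array(s['tool_rot'],float))[0]
        return R@M[:3,3]+np.array(s['tcp_pos']),R@M[:3,:3]@d
    R=cv2.Rodrigues(np.array(c['rvec'],float))[0];t=np.array(c['tvec'],float).ravel()
    return -R.T@t,R.T@np.array([(u-K[0,2])/K[0,0],(v-K[1,2])/K[1,1],1])
def onz(c,uv,z,s=None):
    o,d=ray(c,uv,s);return o+d*(z-o[2])/d[2]
def proj(c,p,s=None):
    K=np.array(c['intrinsics']);p=np.array(p,float)
    if 'mount' in c:
        M=np.array(c['mount']);R=cv2.Rodrigues(np.array(s['tool_rot'],float))[0]
        q=M[:3,:3].T@(R.T@(p-np.array(s['tcp_pos']))-M[:3,3])
        r=np.hypot(q[0],q[1]);t=np.arctan2(r,q[2])
        return np.array([K[0,2]+K[0,0]*t*q[0]/r,K[1,2]+K[1,1]*t*q[1]/r])
    return cv2.projectPoints(p.reshape(1,3),np.array(c['rvec'],float),np.array(c['tvec'],float),K,None)[0].ravel()
def save(c,n):cv2.imwrite('pics/'+n,cv2.cvtColor(c['color'],cv2.COLOR_RGB2BGR))
E
python3 - <<'E'
from h import *
s,a=cap('scene');_,b=cap('side');_,w=cap('wrist')
save(a,'scene.png');save(b,'side.png');save(w,'w0.png')
for c in(a,b):print(ray(c,(320,200)))
print(s,ctrl.hold_point_z,w['mount'],w['intrinsics'])
E
```

```text
(array([1099.83044424,  647.60821643,  620.50408145]), array([-0.51278512, -0.65100269, -0.55981804]))
(array([282.39261081, 679.21357328, 741.91772219]), array([ 0.29655534, -0.68060283, -0.66999043]))
{'time_s': 0.0, 'qpos': array([-1.35064360e+00,  4.80818692e-01,  1.59685601e+00, -7.12989196e-06,
        1.06507185e+00, -4.65954731e-02]), 'qvel': array([ 0.00036181, -0.00073488, -0.00013023, -0.00210176,  0.00065021,
        0.00090613]), 'joint_efforts': array([-4.40510441e-03, -9.50654769e+01, -4.30186915e+01, -3.40955030e-04,
        1.21725586e-02,  1.55345901e-06]), 'tcp_pos': array([ 171.27270133, -626.62348822,  230.68756389]), 'tool_rot': array([-3.11255216e+00, -4.17618517e-01,  1.66789940e-04]), 'ft_force': array([0.02771314, 0.19009534, 0.02128875]), 'ft_torque': array([-0.01756312, -0.00680719, -0.01126417]), 'gripper_force': 0.0, 'opening': 85.49730239112165} 18.700000000000003 [[ 9.14419355e-04 -9.48334270e-01 -3.17271614e-01  8.26094114e+01]
 [ 9.99999519e-01  7.54896321e-04  6.25725262e-04  3.55144899e-01]
 [-3.53889535e-04 -3.17272033e-01  9.48334504e-01 -1.42960168e+02]
 [ 0.00000000e+00  0.00000000e+00  0.00000000e+00  1.00000000e+00]] [[309.70691629   0.         318.69830845]
 [  0.         309.70691629 197.56450963]
 [  0.           0.           1.        ]]
```

View pics/scene.png

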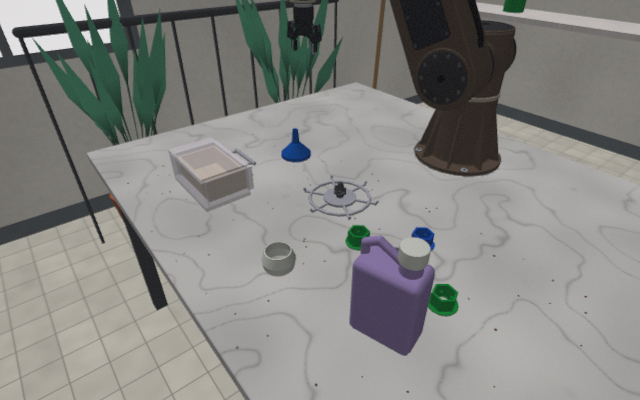

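View pics/side.png

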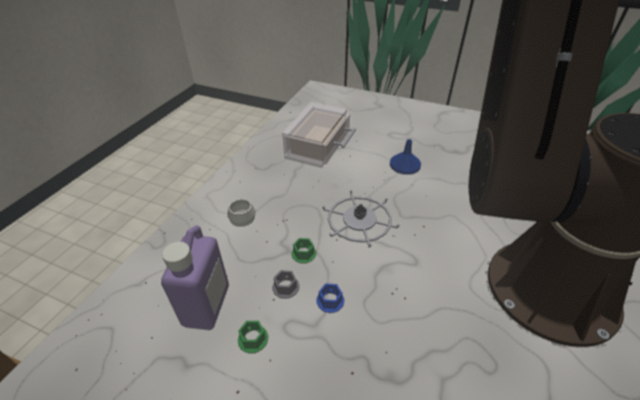

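The scene view shows the peg ring at about (340,196), green nuts at (358,237) and (444,298), and a blue one at (423,238). The jug hides the grey one. The side view shows the ring at (360,214). Things that could pass for the nut there are green (304,250), green (252,336), blue (331,298) and grey (286,284). The grey one matches the description, so I'll check it in a crop.

Run:
```python
from h import *
_,a=cap('scene');_,b=cap('side')
for p in [(286,284),(304,250),(252,336),(331,298)]:print('side nut',p,onz(b,p,17).round(0))
for p in [(358,237),(444,298),(423,238)]:print('scene nut',p,onz(a,p,17).round(0))
print('ring',onz(b,(360,217),8).round(),onz(a,(340,197),8).round())
print('jug',onz(b,(195,322),0),onz(b,(213,310),0).round(),'ball',onz(b,(241,212),30).round(),'fun',onz(b,(405,165),10).round())
img=cv2.cvtColor(b['color'],cv2.COLOR_RGB2BGR)
c1=cv2.resize(img[255:310,250:350],None,fx=6,fy=6,interpolation=cv2.INTER_CUBIC)
c2=cv2.resize(img[190:250,310:410],None,fx=4,fy=4,interpolation=cv2.INTER_CUBIC)
c2=cv2.copyMakeBorder(c2,0,0,0,200,cv2.BORDER_CONSTANT)
cv2.imwrite('pics/crop1.png',np.vstack([c1,c2]))
```

```text
side nut (286, 284) [562. 237.  17.]
side nut (304, 250) [567. 129.  17.]
side nut (252, 336) [568. 378.  17.]
side nut (331, 298) [453. 231.  17.]
scene nut (358, 237) [574. 127.  17.]
scene nut (444, 298) [571. 376.  17.]
scene nut (423, 238) [455. 228.  17.]
ring [479. -45.   8.] [486. -41.   8.]
jug [704.56580227 390.68729542   0.        ] [686. 351.   0.] ball [775.  83.  30.] fun [ 422. -323.   10.]
```

View pics/crop1.png

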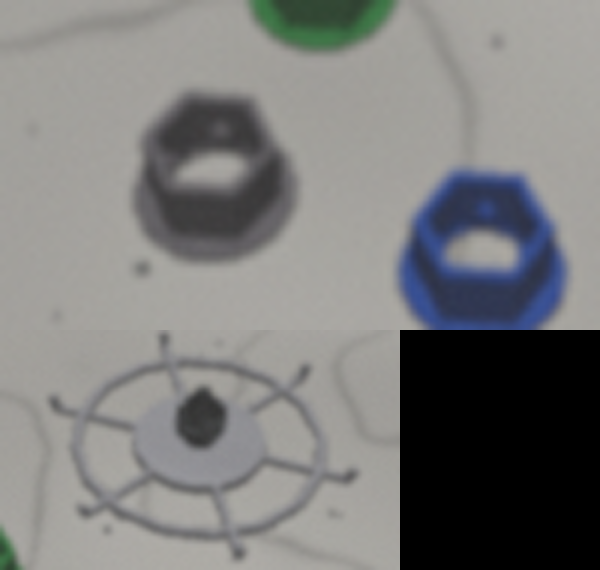

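>>> servo_tool --targets '[{"delta_pos": [8.43, -7.5, 0], "rotation": [0, 0, 0], "claw": 75}, {"delta_pos": [8.43, -7.5, 0], "rotation": [0, 0, 0], "claw": 75}, {"delta_pos": [8.43, -7.5, 0], "rotation": [0, 0, 0], "claw": 75}, {"delta_pos": [8.43, -7.5, 0], "rotation": [0, 0, 0], "claw": 75}, {"delta_pos": [8.43, -7.5, 0], "rotation": [0, 0, 0], "claw": 75}, {"delta_pos": [8.43, -7.5, 0], "rotation": [0, 0, 0], "claw": 75}, {"delta_pos": [8.43, -7.5, 0], "rotation": [0, 0, 0], "claw": 75}, {"delta_pos": [8.43, -7.5, 0], "rotation": [0, 0, 0], "claw": 75}, {"delta_pos": [8.43, -7.5, 0], "rotation": [0, 0, 0], "claw": 75}, {"delta_pos": [8.43, -7.5, 0], "rotation": [0, 0, 0], "claw": 75}, {"delta_pos": [8.43, -7.5, 0], "rotation": [0, 0, 0], "claw": 75}, {"delta_pos": [8.43, -7.5, 0], "rotation": [0, 0, 0], "claw": 75}, {"delta_pos": [8.43, -7.5, 0], "rotation": [0, 0, 0], "claw": 75}]'

```text
time_s: 1.88
tcp_pos: [540.4, -59.5, 231.1]
tool_rot: [3.113, 0.419, -0.001]
ft_force: [-0.2, -0.1, -0.5]
opening: 75.1
gripper_force: 0.0
```

Run:
```python
from h import *
s,w=cap('wrist');save(w,'w1.png')
print(s['time_s'],s['tcp_pos'],s['tool_rot'],s['qpos'],s['qvel'])
for p in [(482,-43,53),(562,237,34),(567,129,34),(453,231,34)]:print(proj(w,p,s))
```

```text
1.875 [540.36177375 -59.47242381 231.12650674] [ 3.11345434e+00  4.19272369e-01 -8.86363688e-04] [-1.65248665e-01  3.32599992e-01  1.84083769e+00 -2.41688617e-04
  9.68684066e-01  1.13796579e+00] [-0.02440048 -0.00557353  0.00707329 -0.00340103 -0.00215078 -0.00190357]
[290.36147213 220.28271654]
[100.81962821 101.27583954]
[169.23529338 111.02970307]
[ 97.88188601 180.94005208]
```

View pics/w1.png

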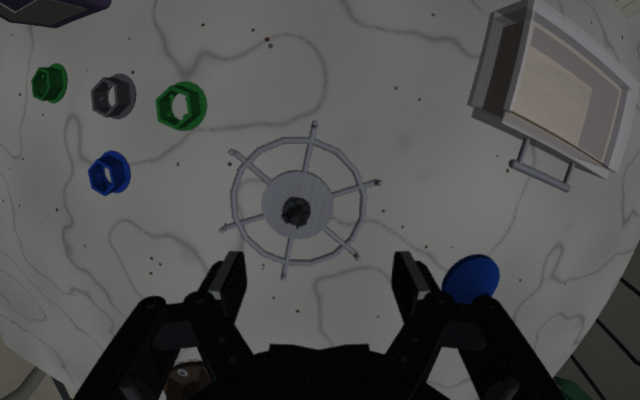

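The wrist view shows the hub at (297,204) with the dark stud at (296,211). The grey nut is at (113,95), between green (181,106) and green (48,83), with blue at (109,174). I'll move above the grey nut.

>>> servo_tool --targets '[{"delta_pos": [1.66, -4.68, 1.0], "rotation": [0, 0, 0], "claw": 75}, {"delta_pos": [1.66, -4.68, 1.0], "rotation": [0, 0, 0], "claw": 75}, {"delta_pos": [1.66, -4.68, 1.0], "rotation": [0, 0, 0], "claw": 75}, {"delta_pos": [1.66, -4.68, 1.0], "rotation": [0, 0, 0], "claw": 75}, {"delta_pos": [1.66, -4.68, 1.0], "rotation": [0, 0, 0], "claw": 75}, {"delta_pos": [1.66, -4.68, 1.0], "rotation": [0, 0, 0], "claw": 75}, {"delta_pos": [1.66, -4.68, 1.0], "rotation": [0, 0, 0], "claw": 75}, {"delta_pos": [1.66, -4.68, 1.0], "rotation": [0, 0, 0], "claw": 75}]'

```text
time_s: 2.92
tcp_pos: [563.0, 235.9, 171.6]
tool_rot: [3.114, 0.415, 0.0]
ft_force: [-0.6, 0.3, 0.3]
opening: 74.8
gripper_force: 0.0
```

Run:
```python
from h import *
s,w=cap('wrist')
print(s['time_s'],s['tcp_pos'],s['tool_rot'])
p=proj(w,(562,237,20),s);print(p)
x,y=int(p[0]),int(p[1]);img=cv2.cvtColor(w['color'],cv2.COLOR_RGB2BGR)
x0,y0=max(0,x-65),max(0,y-50)
print(x0,y0);cv2.imwrite('pics/n2.png',cv2.convertScaleAbs(cv2.resize(img[y0:y0+100,x0:x0+130],None,fx=6,fy=6,interpolation=cv2.INTER_CUBIC),alpha=1.6))
cv2.imwrite('w2raw.png',img)
```

```text
2.925 [562.95789885 235.88675297 171.64753612] [3.11395138e+00 4.14777671e-01 2.71147619e-04]
[316.79239493 182.88364186]
251 132
```

View pics/n2.png

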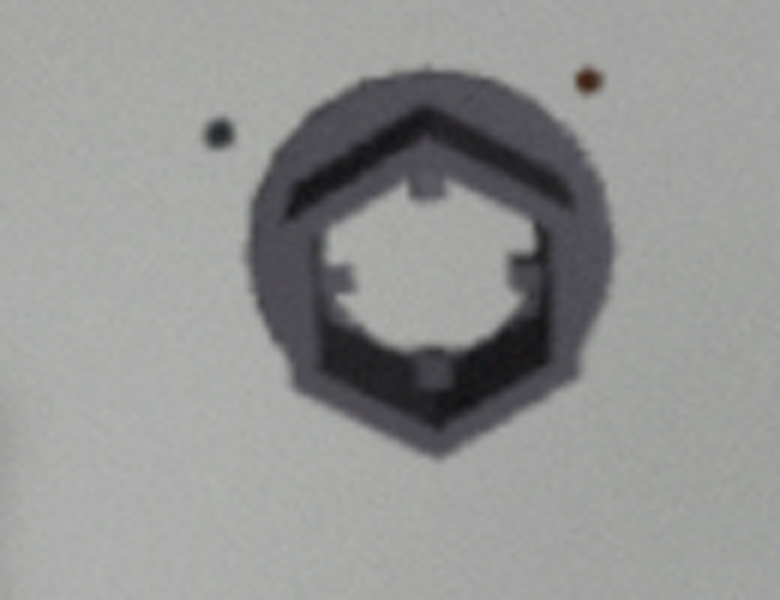

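The crop shows the grey nut, open, with four lugs and flats facing left and right, so it is nearly aligned with the finger line. Its top hexagon corners are at crop (437,458), (292,382), (305,213), (427,140), (560,208) and (580,372).

Run:
```python
from h import *
s,w=cap('wrist')
c=np.array([(437,458),(292,382),(305,213),(427,140),(560,208),(580,372)])/6+[251,132]
P=np.array([onz(w,u,34,s) for u in c])[:,:2];o=P.mean(0);print(P.round(1),o,np.linalg.norm(P-o,axis=1))
R=cv2.Rodrigues(np.array(s['tool_rot']))[0]
a=np.degrees(np.arctan2(*(P-o).T[::-1]));print(a, 'tool x',np.degrees(np.arctan2(R[1,0],R[0,0])))
th=np.degrees(np.angle(np.exp(6j*np.radians(a)).mean()))/6;print('corner angle mod60',th)
f=np.array([(c[0]) for c in [(430,72)]])/6
fl=np.array([(247,250),(613,250),(430,70)])/6+[251,132]
F=[onz(w,u,4,s)[:2] for u in fl];print('flange',F,(F[0]+F[1])/2,np.linalg.norm(F[0]-F[1]))
_,w1=cap('scene')
print('delta tool',R.T@(np.r_[o,0]-np.r_[s['tcp_pos'][:2],0])/60)
```

```text
[[543.  224.9]
 [549.3 250.6]
 [576.6 255.4]
 [592.6 240.2]
 [587.8 217.5]
 [563.  206.8]] [568.71394319 232.58985436] [26.85902418 26.45273358 24.15937905 25.09750429 24.28196916 26.38985478]
[-163.35350099  137.06203908   70.98976289   17.76572115  -38.33785023
 -102.51161284] tool x 15.173334830935467
corner angle mod60 16.968277282463475
flange [array([560.5692245 , 263.29279353]), array([577.2105976 , 202.28985226]), array([598.99803104, 241.12623152])] [568.88991105 232.79132289] 63.23206577322226
delta tool [7.71280845e-02 8.05690331e-02 2.97812896e-05]
```

>>> servo_tool --targets '[{"delta_pos": [0.08, 0.08, 0.8], "rotation": [0, 0, -0.25], "claw": 75}, {"delta_pos": [0.08, 0.08, 1.6], "rotation": [0, 0, -0.25], "claw": 75}, {"delta_pos": [0.08, 0.08, 2.2], "rotation": [0, 0, -0.25], "claw": 75}, {"delta_pos": [0.08, 0.08, 2.6], "rotation": [0, 0, -0.25], "claw": 75}, {"delta_pos": [0.08, 0.08, 2.72], "rotation": [0, 0, -0.25], "claw": 75}, {"delta_pos": [0.08, 0.08, 2.72], "rotation": [0, 0, -0.25], "claw": 75}]'

```text
time_s: 3.82
tcp_pos: [568.8, 234.0, 8.4]
tool_rot: [3.108, 0.458, 0.0]
ft_force: [0.6, -0.4, 0.1]
opening: 75.5
gripper_force: 0.0
```

>>> servo_tool --targets '[{"delta_pos": [0, 0, 0], "rotation": [0, 0, 0], "claw": 40}, {"delta_pos": [0, 0, 0], "rotation": [0, 0, 0], "claw": 40}, {"delta_pos": [0, 0, 0], "rotation": [0, 0, 0], "claw": 40}, {"delta_pos": [0, 0, 0], "rotation": [0, 0, 0], "claw": 40}, {"delta_pos": [0, 0, 0], "rotation": [0, 0, 0], "claw": 40}, {"delta_pos": [0, 0, 0], "rotation": [0, 0, 0], "claw": 40}]' --force 40

```text
time_s: 4.58
tcp_pos: [569.3, 234.4, 9.3]
tool_rot: [-3.108, -0.459, -0.003]
ft_force: [-0.8, -2.4, 6.5]
opening: 45.3
gripper_force: 40.9
```

>>> servo_tool --targets '[{"delta_pos": [0, 0, -0.5], "rotation": [0, 0, 0], "claw": 40}, {"delta_pos": [0, 0, -1.2], "rotation": [0, 0, 0], "claw": 40}, {"delta_pos": [0, 0, -1.8], "rotation": [0, 0, 0], "claw": 40}, {"delta_pos": [0, 0, -1.8], "rotation": [0, 0, 0], "claw": 40}]'

```text
time_s: 5.08
tcp_pos: [570.5, 234.9, 119.7]
tool_rot: [-3.107, -0.458, -0.009]
ft_force: [0.3, 0.1, -0.7]
opening: 45.0
gripper_force: 41.8
```

Run:
```python
from h import *
s,w=cap('wrist')
s1=dict(s,tcp_pos=np.array([540.36,-59.47,231.13]),tool_rot=np.array([3.11345,.41927,-.00089]))
img=cv2.imread('pics/w1.png');g=cv2.cvtColor(img,cv2.COLOR_BGR2GRAY)
m=((g[185:240,265:330]<62)*255).astype(np.uint8)
n,l,st,ce=cv2.connectedComponentsWithStats(m);print(st,ce+[265,185])
# hub ellipse by hand extents
print('hub',[onz(w,u,8,s1).round(1) for u in [(262,204),(333,204),(297,170),(297,239),(297.5,204)]])
for z in(20,41,53):print(z,onz(w,(296,211),z,s1).round(1))
_,a=cap('scene');_,b=cap('side')
for c,box in((a,(310,165,370,215)),(b,(335,185,390,245))):
    x0,y0,x1,y1=box;g=cv2.cvtColor(c['color'],cv2.COLOR_RGB2GRAY)[y0:y1,x0:x1]
    n,l,st,ce=cv2.connectedComponentsWithStats(((g<80)*255).astype(np.uint8));i=1+st[1:,4].argmax()
    x,y,ww,hh,A=st[i];cx=x0+np.where(l==i)[1].mean();print(st[i]+[x0,y0,0,0,0],'top->z53',onz(c,(cx,y0+y+1.5),53).round(1),'mid z32',onz(c,(cx,y0+y+hh/2),32).round(1))
st=ctrl.sense();print(st['tcp_pos'],st['tool_rot'],st['ft_force'],st['qpos'])
```

```text
[[   0    0   65   55 2859]
 [  16   12   30   32  714]
 [  23   53    1    2    2]] [[297.30115425 212.13606156]
 [295.81932773 211.38095238]
 [288.         238.5       ]]
hub [array([474.5,  -3.5,   8. ]), array([498.5, -90.2,   8. ]), array([529. , -35.8,   8. ]), array([438.9, -58.4,   8. ]), array([486.6, -47.2,   8. ])]
20 [481.7 -47.3  20. ]
41 [489.9 -46.8  41. ]
53 [494.6 -46.5  53. ]
[335 182  11  16 130] top->z53 [487.4 -41.8  53. ] mid z32 [487.2 -41.3  32. ]
[355 205  11  14 109] top->z53 [479.7 -37.9  53. ] mid z32 [478.7 -39.2  32. ]
[568.17526498 234.07647437 115.77659754] [ 3.10785114e+00  4.58611935e-01 -6.75842050e-04] [ 0.04448367 -0.86173159 -1.18616496] [ 3.41463094e-01  5.63730592e-01  1.78248516e+00 -1.42677711e-06
  7.95815674e-01  1.61924387e+00]
```

>>> servo_tool --targets '[{"delta_pos": [-2.34, 2.56, 0.15], "rotation": [0, 0, 0], "claw": 40}, {"delta_pos": [-2.34, 2.56, 0.15], "rotation": [0, 0, 0], "claw": 40}, {"delta_pos": [-2.34, 2.56, 0.15], "rotation": [0, 0, 0], "claw": 40}, {"delta_pos": [-2.34, 2.56, 0.15], "rotation": [0, 0, 0], "claw": 40}, {"delta_pos": [-2.34, 2.56, 0.15], "rotation": [0, 0, 0], "claw": 40}, {"delta_pos": [-2.34, 2.56, 0.15], "rotation": [0, 0, 0], "claw": 40}]'

```text
time_s: 5.98
tcp_pos: [478.9, 47.1, 106.7]
tool_rot: [-3.108, -0.458, 0.0]
ft_force: [-0.3, 0.4, -0.5]
opening: 45.5
gripper_force: 41.8
```

Run:
```python
from h import *
s,w=cap('wrist');print(s['tcp_pos'],s['tool_rot'],s['qvel'])
img=cv2.cvtColor(w['color'],cv2.COLOR_RGB2BGR)
print(proj(w,(485,-46,8),s))
cv2.imwrite('pics/w3.png',cv2.convertScaleAbs(img,alpha=1.7))
np.save('s3.npy',dict(s))
```

```text
[478.92757218  47.05827552 106.70715578] [-3.10782766e+00 -4.58383599e-01  3.69227682e-04] [ 0.01503757 -0.00094655 -0.00754298  0.00173391  0.00202992 -0.00244876]
[421.2459197  222.17455817]
```

View pics/w3.png

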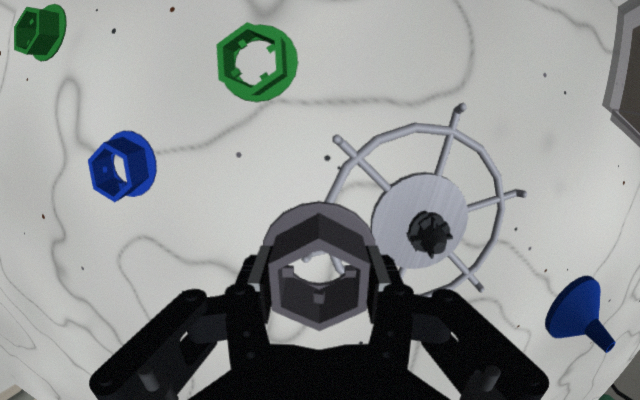

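The held nut fills the centre of the wrist view, with its hexagon around (320,285). The hub disc spans columns 372–467 and rows 172–268, with the dark stud at (430,232). I'll fit the hub and zoom in on the stud.

Run:
```python
from h import *
s=np.load('s3.npy',allow_pickle=True).item();_,w=cap('wrist')
img=cv2.imread('pics/w3.png')
P=np.array([onz(w,u,8,s)[:2] for u in [(371.5,222),(467,218),(421,172),(421,268),(387,187),(455,254)]])
A=np.c_[2*P,np.ones(len(P))];x=np.linalg.lstsq(A,(P**2).sum(1),rcond=None)[0]
print('hub',x[:2],np.sqrt(x[2]+x[0]**2+x[1]**2),P.round(1))
h=x[:2]
R=cv2.Rodrigues(np.array(s['tool_rot']))[0]
for z in(8,41,53):print(z,proj(w,(*h,z),s).round(1))
# nut flange predicted: centre at TCP axis, underside 9.3 below tcp
for dz in(7.5,9.3,11):print(dz,proj(w,s['tcp_pos']-[0,0,dz-34],s).round(1),[proj(w,s['tcp_pos']-[0,0,dz-4]+R@np.array(v),s).round(1) for v in((32,0,0),)],[proj(w,s['tcp_pos']-[0,0,dz-34]+R@np.array(v),s).round(1) for v in((26.56,0,0),(-26.56,0,0))])
print('tool delta',R.T@(np.r_[h,0]-np.r_[s['tcp_pos'][:2],0]))
cr=img[195:270,385:485];cv2.imwrite('pics/stud.png',cv2.convertScaleAbs(cv2.resize(cr,None,fx=7,fy=7,interpolation=cv2.INTER_CUBIC),alpha=1.8))
```

```text
hub [483.58787283 -47.54365287] 47.26168744529804 [[472.7  -2.6]
 [501.2 -88.6]
 [526.9 -27.9]
 [441.5 -66. ]
 [505.9  -4.4]
 [464.  -93.9]]
8 [422.1 224. ]
41 [434.5 240.5]
53 [439.6 247.4]
7.5 [317.6 288.6] [array([317.7, 200.6])] [array([317.6, 236.5]), array([317.6, 330.8])]
9.3 [317.6 286.4] [array([317.8, 199.4])] [array([317.6, 234.6]), array([317.7, 328.4])]
11 [317.6 284.3] [array([317.8, 198.4])] [array([317.6, 232.9]), array([317.7, 326.2])]
tool delta [-2.28502825e+01  9.19190281e+01 -1.12816700e-02]
```

View pics/stud.png

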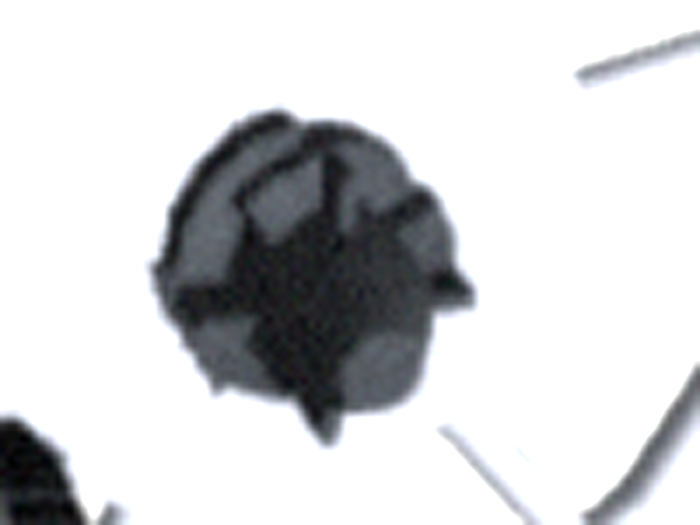

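The zoom shows the light stud tip at crop (380,367), where the fit predicts (382,367), so the hub fit of (483.6,-47.5) is confirmed. The four stops lie roughly along the image axes, in line with the nut's lugs. I'll turn the nut about 20° anticlockwise so that it sets onto the lands.

>>> servo_tool --targets '[{"delta_pos": [-0.37, 1.52, 0], "rotation": [0, 0, -3.4], "claw": 40}, {"delta_pos": [-0.37, 1.52, 0], "rotation": [0, 0, -3.4], "claw": 40}, {"delta_pos": [-0.37, 1.52, 0], "rotation": [0, 0, -3.4], "claw": 40}, {"delta_pos": [-0.37, 1.52, 0], "rotation": [0, 0, -3.4], "claw": 40}, {"delta_pos": [-0.37, 1.52, 0.3], "rotation": [0, 0, -3.4], "claw": 40}, {"delta_pos": [-0.37, 1.52, 0.5], "rotation": [0, 0, -3.4], "claw": 40}, {"delta_pos": [-0.37, 1.52, 0.5], "rotation": [0, 0, -3.4], "claw": 40}]'

```text
time_s: 6.95
tcp_pos: [483.0, -46.3, 76.3]
tool_rot: [-2.977, -1.002, 0.003]
ft_force: [0.1, -0.2, -1.0]
opening: 45.2
gripper_force: 41.8
```

>>> servo_tool --targets '[{"delta_pos": [0, 0, 0.2], "rotation": [0, 0, 0], "claw": 40}, {"delta_pos": [0, 0, 0.4], "rotation": [0, 0, 0], "claw": 40}, {"delta_pos": [0, 0, 0.5], "rotation": [0, 0, 0], "claw": 40}, {"delta_pos": [0, 0, 0.6], "rotation": [0, 0, 0], "claw": 40}, {"delta_pos": [0, 0, 0.65], "rotation": [0, 0, 0], "claw": 40}, {"delta_pos": [0, 0, 0.65], "rotation": [0, 0, 0], "claw": 40}]'

```text
time_s: 7.7
tcp_pos: [483.6, -47.1, 38.0]
tool_rot: [-2.978, -1.001, 0.0]
ft_force: [-0.6, 0.2, -1.1]
opening: 45.3
gripper_force: 41.8
```

>>> servo_tool --targets '[{"delta_pos": [0, 0, 0.04], "rotation": [0, 0, 0], "claw": 40}, {"delta_pos": [0, 0, 0.08], "rotation": [0, 0, 0], "claw": 40}, {"delta_pos": [0, 0, 0.12], "rotation": [0, 0, 0], "claw": 40}, {"delta_pos": [0, 0, 0.15], "rotation": [0, 0, 0], "claw": 40}, {"delta_pos": [0, 0, 0.15], "rotation": [0, 0, 0], "claw": 40}]'

```text
time_s: 8.32
tcp_pos: [483.7, -46.8, 29.0]
tool_rot: [-2.977, -1.002, -0.0]
ft_force: [1.3, 8.7, 0.7]
opening: 45.3
gripper_force: 42.0
```

>>> servo_tool --targets '[{"delta_pos": [0, 0, 0.02], "rotation": [0, 0, 0], "claw": 40}, {"delta_pos": [0, 0, 0.04], "rotation": [0, 0, 0], "claw": 40}, {"delta_pos": [0, 0, 0.04], "rotation": [0, 0, 0], "claw": 40}]'

```text
time_s: 8.7
tcp_pos: [483.8, -46.8, 26.7]
tool_rot: [-2.977, -1.002, -0.0]
ft_force: [1.8, 9.6, 1.3]
opening: 45.2
gripper_force: 42.2
```

>>> servo_tool --targets '[{"delta_pos": [0.014, -0.016, 0], "rotation": [0, 0, 0], "claw": 40}, {"delta_pos": [0.014, -0.016, 0.02], "rotation": [0, 0, 0], "claw": 40}, {"delta_pos": [0.014, -0.016, 0.03], "rotation": [0, 0, 0], "claw": 40}, {"delta_pos": [0.014, -0.016, 0.03], "rotation": [0, 0, 0], "claw": 40}]'

```text
time_s: 9.2
tcp_pos: [484.0, -45.8, 26.1]
tool_rot: [2.977, 1.001, 0.001]
ft_force: [-5.3, 5.5, 36.6]
opening: 45.2
gripper_force: 46.5
```

>>> servo_tool --targets '[{"delta_pos": [0, 0, -0.02], "rotation": [0, 0, 0], "claw": 40}, {"delta_pos": [0, 0, -0.025], "rotation": [0, 0, -1], "claw": 40}, {"delta_pos": [0, 0, -0.03], "rotation": [0, 0, -1.7], "claw": 40}, {"delta_pos": [0, 0, -0.03], "rotation": [0, 0, -1.7], "claw": 40}]'

```text
time_s: 9.7
tcp_pos: [484.0, -45.8, 27.1]
tool_rot: [2.876, 1.264, 0.001]
ft_force: [-0.9, 4.2, 11.7]
opening: 45.3
gripper_force: 43.3
```

>>> servo_tool --targets '[{"delta_pos": [0, 0, -0.006], "rotation": [0, 0, -0.8], "claw": 40}, {"delta_pos": [0, 0, -0.012], "rotation": [0, 0, -1.6], "claw": 40}, {"delta_pos": [0, 0, -0.012], "rotation": [0, 0, -1.6], "claw": 40}]'

```text
time_s: 10.07
tcp_pos: [483.8, -45.9, 27.7]
tool_rot: [2.76, 1.5, 0.001]
ft_force: [-0.7, 2.8, 9.6]
opening: 45.2
gripper_force: 43.0
```

>>> servo_tool --targets '[{"delta_pos": [0, 0, 0], "rotation": [0, 0, -0.8], "claw": 40}, {"delta_pos": [0, 0, 0], "rotation": [0, 0, -1.6], "claw": 40}, {"delta_pos": [0, 0, 0], "rotation": [0, 0, -1.6], "claw": 40}]'

```text
time_s: 10.45
tcp_pos: [484.1, -46.0, 27.8]
tool_rot: [2.624, 1.726, 0.001]
ft_force: [0.5, 1.3, 11.1]
opening: 45.3
gripper_force: 43.2
```

>>> servo_tool --targets '[{"delta_pos": [0, 0, 0], "rotation": [0, 0, -0.8], "claw": 40}, {"delta_pos": [0, 0, 0], "rotation": [0, 0, -1.6], "claw": 40}, {"delta_pos": [0, 0, 0], "rotation": [0, 0, -1.6], "claw": 40}]'

```text
time_s: 10.82
tcp_pos: [483.4, -45.9, 27.3]
tool_rot: [-2.473, -1.938, 0.001]
ft_force: [-0.8, 1.9, -0.0]
opening: 45.4
gripper_force: 41.8
```

The lift force vanished, so the lugs are over the gaps. I'll lower gently.

>>> servo_tool --targets '[{"delta_pos": [0, 0, 0.02], "rotation": [0, 0, -0.4], "claw": 40}, {"delta_pos": [0, 0, 0.05], "rotation": [0, 0, -0.4], "claw": 40}, {"delta_pos": [0, 0, 0.07], "rotation": [0, 0, -0.4], "claw": 40}, {"delta_pos": [0, 0, 0.07], "rotation": [0, 0, -0.4], "claw": 40}]'

```text
time_s: 11.32
tcp_pos: [483.3, -45.8, 23.0]
tool_rot: [-2.432, -1.988, 0.001]
ft_force: [-5.0, 2.9, -2.1]
opening: 45.1
gripper_force: 42.0
```

>>> servo_tool --targets '[{"delta_pos": [0.0, 0, 0.02], "rotation": [0, 0, 0], "claw": 40}, {"delta_pos": [0.0, 0, 0.04], "rotation": [0, 0, 0], "claw": 40}, {"delta_pos": [0, 0, 0.04], "rotation": [0, 0, 0], "claw": 40}]'

```text
time_s: 11.7
tcp_pos: [483.8, -45.9, 20.7]
tool_rot: [2.432, 1.989, 0.0]
ft_force: [-1.1, 2.6, -2.3]
opening: 45.1
gripper_force: 41.8
```

It has dropped: the underside is about 3 mm above the plate. Now clockwise, descending with the lead.

>>> servo_tool --targets '[{"delta_pos": [0, 0, 0.01], "rotation": [0, 0, 0.8], "claw": 40}, {"delta_pos": [0, 0, 0.016], "rotation": [0, 0, 1.6], "claw": 40}, {"delta_pos": [0, 0, 0.022], "rotation": [0, 0, 2.4], "claw": 40}, {"delta_pos": [0, 0, 0.022], "rotation": [0, 0, 2.4], "claw": 40}]'

```text
time_s: 12.2
tcp_pos: [484.1, -46.0, 19.5]
tool_rot: [2.661, 1.669, 0.001]
ft_force: [-0.8, 0.9, -0.5]
opening: 45.3
gripper_force: 41.8
```

```bash
python3 -c "
from h import *
s=ctrl.sense();print(s['ft_torque'],s['ft_force'],s['tcp_pos'],s['qpos'])"
```

```text
[ 0.06747828  0.05864784 -0.00044509] [-0.80681459  0.88541099 -0.46714317] [484.05695366 -46.01320076  19.53992796] [-1.57086546e-01  5.96693754e-01  2.12958937e+00 -1.34585308e-04
  4.14707735e-01  2.93326337e-01]
```

>>> servo_tool --targets '[{"delta_pos": [0, 0, 0.008], "rotation": [0, 0, 0.8], "claw": 40}, {"delta_pos": [0, 0, 0.015], "rotation": [0, 0, 1.6], "claw": 40}, {"delta_pos": [0, 0, 0.022], "rotation": [0, 0, 2.4], "claw": 40}, {"delta_pos": [0, 0, 0.022], "rotation": [0, 0, 2.4], "claw": 40}]'

```text
time_s: 12.7
tcp_pos: [484.1, -46.0, 18.2]
tool_rot: [2.848, 1.325, 0.001]
ft_force: [0.2, -0.5, -0.9]
opening: 45.0
gripper_force: 41.8
```

```bash
python3 -c "
from h import *
s=ctrl.sense();print(s['ft_torque'],s['ft_force'],s['tcp_pos'],s['qpos'])"
```

```text
[ 0.03807965 -0.00755538  0.01442262] [ 0.22234163 -0.53765107 -0.92876391] [484.07247816 -45.99832935  18.24313135] [-1.57064028e-01  5.99237431e-01  2.13001219e+00 -9.38969610e-05
  4.11725386e-01  5.42773907e-01]
```

>>> servo_tool --targets '[{"delta_pos": [0, 0, 0.008], "rotation": [0, 0, 0.8], "claw": 40}, {"delta_pos": [0, 0, 0.016], "rotation": [0, 0, 1.6], "claw": 40}, {"delta_pos": [0, 0, 0.018], "rotation": [0, 0, 2.0], "claw": 40}, {"delta_pos": [0, 0, 0.018], "rotation": [0, 0, 2.0], "claw": 40}]'

```text
time_s: 13.2
tcp_pos: [484.1, -46.0, 17.4]
tool_rot: [2.97, 1.021, 0.001]
ft_force: [-0.5, -0.6, 5.5]
opening: 45.1
gripper_force: 42.5
```

```bash
python3 -c "
from h import *
s=ctrl.sense();print(s['ft_torque'],s['ft_force'],s['tcp_pos'],s['qpos'])"
```

```text
[ 0.13059466  0.03703603 -0.0543038 ] [-0.51843915 -0.59902055  5.49545533] [484.145508   -45.95182225  17.35313735] [-1.56972834e-01  6.00969957e-01  2.13034826e+00 -5.89923874e-06
  4.09429309e-01  7.51470024e-01]
```

>>> servo_tool --targets '[{"delta_pos": [0, 0, 0.003], "rotation": [0, 0, 0.6], "claw": 40}, {"delta_pos": [0, 0, 0.006], "rotation": [0, 0, 1.2], "claw": 40}, {"delta_pos": [0, 0, 0.006], "rotation": [0, 0, 1.2], "claw": 40}]'

```text
time_s: 13.58
tcp_pos: [484.4, -46.0, 17.3]
tool_rot: [3.029, 0.832, 0.002]
ft_force: [-1.5, -0.2, 13.9]
opening: 45.5
gripper_force: 43.6
```

```bash
python3 -c "
from h import *
s=ctrl.sense();print(s['ft_torque'],s['ft_force'],s['tcp_pos'],s['qpos'][5])"
```

```text
[ 0.22355053  0.24497932 -0.11238002] [-1.48393355 -0.24274691 13.89046611] [484.3727003  -45.95972064  17.33163879] 0.8778246134000873
```

>>> servo_tool --targets '[{"delta_pos": [0, 0, -0.01], "rotation": [0, 0, 0], "claw": 44}, {"delta_pos": [0, 0, -0.01], "rotation": [0, 0, 0], "claw": 70}, {"delta_pos": [0, 0, -0.01], "rotation": [0, 0, 0], "claw": 70}, {"delta_pos": [0, 0, -0.01], "rotation": [0, 0, 0], "claw": 70}, {"delta_pos": [0, 0, -0.01], "rotation": [0, 0, 0], "claw": 70}, {"delta_pos": [0, 0, -0.3], "rotation": [0, 0, 0], "claw": 70}, {"delta_pos": [0, 0, -0.8], "rotation": [0, 0, 0], "claw": 70}, {"delta_pos": [0, 0, -1.6], "rotation": [0, 0, 0], "claw": 70}, {"delta_pos": [0, 0, -2.2], "rotation": [0, 0, 0], "claw": 70}, {"delta_pos": [0, 0, -2.2], "rotation": [0, 0, 0], "claw": 70}, {"delta_pos": [0, 0, -2.2], "rotation": [0, 0, 0], "claw": 70}]'

```text
time_s: 14.95
tcp_pos: [483.4, -45.8, 148.3]
tool_rot: [-3.03, -0.829, 0.0]
ft_force: [-0.4, 0.2, -0.4]
opening: 70.0
gripper_force: 0.0
```

Run:
```python
from h import *
s,w=cap('wrist');print(s['tcp_pos'],s['ft_force'])
img=cv2.cvtColor(w['color'],cv2.COLOR_RGB2BGR)
for z in(8,12,42,53):print(z,proj(w,(484.2,-46,z),s))
x,y=map(int,proj(w,(484.2,-46,20),s));y0=max(0,y-60);x0=x-75
print(x0,y0);cv2.imwrite('pics/end.png',cv2.convertScaleAbs(cv2.resize(img[y0:y0+110,x0:x0+150],None,fx=5,fy=5,interpolation=cv2.INTER_CUBIC),alpha=1.8))
```

```text
[483.39575296 -45.8129631  148.33335955] [-0.41560465  0.21792612 -0.39345386]
8 [318.49936655 184.66184003]
12 [318.49848735 185.84426857]
42 [318.49115611 195.81231704]
53 [318.48809491 200.03352588]
243 128
```

View pics/end.png

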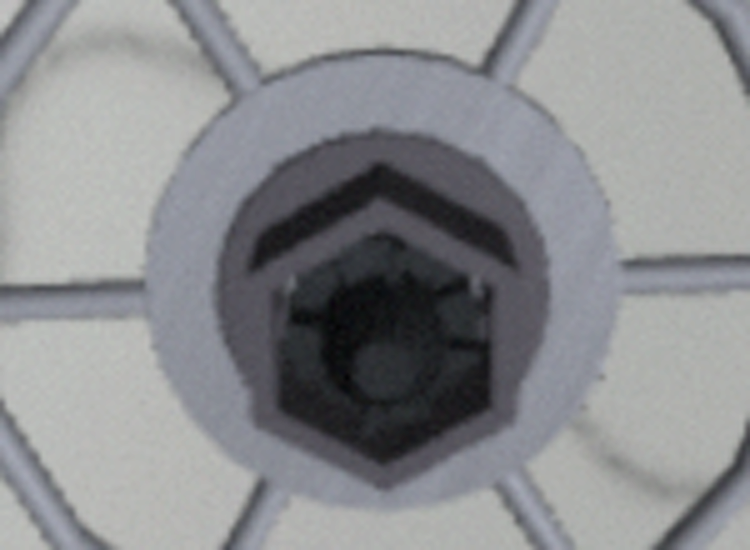

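The picture shows the nut flange flat and concentric on the hub, with the nut centred at crop x 382 and the hub at 381. The gripper is clear. The height agrees too: TCP 17.3 less 9.3 puts the underside at 8.0, the plate top.

```bash
python3 -c "
from cell import ctrl
print(ctrl.hand_in())"
```

```text
the job is handed in; nothing more can be done
None
```

The grey flange nut is threaded onto the stud with its flange fully down on the hub; the gripper has let go and the job was handed in at about 15 s.

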